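# Turn the candle tray round under the low oak shelf

## Robot

A 6-joint arm with a two-finger parallel gripper is mounted at the origin on the work surface. World frame = base frame: x ahead of the robot, y to its left, z up, the work surface at z = 0. Lengths are in mm, angles in rad, forces in N, time in s.
With the tool pointing down it reaches from about 350 to 875 mm from the base axis. Payload 15.5 kg.
Tool frame: the origin (TCP) lies on the centre line of the jaws, within the pads' length; the fingertips stand 8 mm ahead of it and the grasp point (between the pads) lies 11 mm behind it; z points along the fingers, y is the direction in which the jaws open and shut (so a half turn about z gives the same grasp; the last joint's range is limited). The gripper opens to 85 mm and grips with 20 to 120 N. Pads are 22 mm wide; open, the fingers measure 114 mm over their backs; the gripper's body (76 mm by 85 mm) begins 54 mm behind the grasp point. The pads swing forward as they close: fully open they stand 13 mm farther back than shut.
Start: joints at [-0.096, 0.494, 1.345, -0, 1.302, -0.096], TCP at [625.001, 0.003, 239.277] pointing down, gripper open.
Joint ranges: [-2.91, 2.91], [-0.82, 2.16], [0.22, 2.67], [-1.22, 4.37], [0.12, 2.79], [-3.08, 3.08]. Speed limits (rad/s): [1.89, 1.89, 2.57, 3.01, 3.01, 3.01].

## Interface

Orientations are given as a unit quaternion [x, y, z, w].
In Python, from station import read_state, camera, camera_info, close_job, regions_of, mark_of gives the robot as it stands.
- The arm moves only by the tool jog_arm, never from a script. Its argument "rows" is one flat list of numbers, 7 for each row, row after row: the opening, from 0 (shut) to 1 (fully open), then the shift along the tool's x, y, z in m, then the turn, a rotation vector about the tool's x, y, z in rad. In form: [hand, tx, ty, tz, ax, ay, az, hand, tx, ty, tz, ax, ay, az, ...]. A call has 1 to 12 rows; each row is the pose to reach, as a shift and turn from the pose commanded when the call began, along the tool's axes at that moment; what a row does not reach only later rows make up. A row lasts 1/8 s, in which the tool goes at most 62.5 mm and 10.7 degrees, less where a joint would pass 70% of its speed; a pose out of reach is approached as far as the arm can. A call with a gripper value outside its range is refused whole. The fingers move at their own pace and stop on an object; the grip force is fixed at half the most. Time passes only in rows, so rows that repeat a pose let the fingers close. It gives the time, the measured TCP pose, the force and the opening at its end, in the units of the state.
- read_state(): the state, without advancing time (a new reading comes with each control period).
- camera(name): name is "scene" or "side" or "wrist"; returns the picture (400x640x3 uint8, red, green, blue); there is no depth.
- camera_info(name): a dict with "fx", "fy", "cx", "cy" (pixels), "pose" (4x4, takes a point from camera to world coordinates). Camera axes: x right, y down, z forward; pixel columns grow to the right and rows downward; lengths in mm; the calibration is good to about 2 mm. A picture is of the moment at which its call begins: read the wrist's pose just before it. camera_info takes no time and is no camera call; for the wrist camera it gives the pose at the moment of the call.
- close_job(): hands the job in, once; it reports no verdict.
Trained networks look in the newest picture that a camera, given by its name, has taken for a name from the list of things; names that differ only in an ending like _2 or _b are one class to them, and where a whole thing is asked for, a point or a joint stands for the part that bears it (a point fixed in the world has none). Each returns a list of dicts, best first, with "p" (0 to 1); they miss things now and then, are a little off and sometimes report something else, mostly with a low value. They report only what shows in the picture. A call takes as long as a camera call.
- regions_of(camera, label): "mask" (400x640 bool, what is visible of it) and "position" ([column, row] in pixels, amid what is visible of it).
- mark_of(camera, label): "position" ([column, row] in pixels: a listed point, or the origin of a listed thing).
The state is a dict: "clock": time; "joint_positions": joint angles; "dq": joint speeds; "joint_efforts": joint torques, N m; "tcp_pos": TCP position; "orientation": TCP orientation; "wrist_force": force on the tool from outside, world axes, zero at the start; "torque": the same for the moment, N m; "width": finger opening in mm.
Only numpy, scipy, OpenCV 4.12 (cv2) and the standard library are available. Lean on these libraries where they do the work, as an engineer would, in place of code of your own. Each camera call takes 0.05 s, during which the arm holds its last target. There are 200 camera calls.

## Task

The candle tray has been pushed under the low oak shelf handle first, with its cup sticking out. Draw it right out, set it down on the table and let go, then take it again and slide it back into the same opening the other way round, cup first, until its cup end meets the back stop and the handle points straight out. Keep the tray level with the tealight in its cup, and leave the other ornaments where they stand.

Things in the scene. Friction and masses are not known exactly. Their poses are not given: they have to be found in the camera images.
- shelf: low oak shelf, fixed: ledge 150 mm deep (x), 300 wide (y), underside 72 and top 107 mm above the table, over a lane along its x axis whose floor is the table. The lane is open in front (x = -75 mm), 70 mm wide between rails and posts, and ends at a dark back stop, face at x = +60 mm. Origin on the table under the ledge's centre; x points into the lane
- mouth (a point): centre of the lane's open front edge, on the table; axes as the shelf's
- stop (a point): foot of the back stop's face at the middle of the lane; axes as the shelf's
- tray: loose oak paddle tray: board 140 x 56 x 20 mm (x, y, z), its handle 26 mm wide, 20 thick, from x = -70 to x = -160 mm; origin under the board's centre; x points to the cup end (x = +70 mm). White stoneware cup fixed on it at x = +35 mm: 54 mm across outside, 46 inside, rim 58 mm above the tray's underside. About 0.28 kg
- cup (a point): centre of the cup's inner floor, 25 mm above the tray's underside; axes as the tray's
- cup_end (a point): middle of the lower edge of the tray's cup end; axes as the tray's
- handle (a point): middle of the handle at half its thickness, 40 mm from the handle's end; axes as the tray's
- handle_end (a point): middle of the lower edge of the handle's free end; axes as the tray's
- tealight: loose tealight in the cup, 38 mm across, 15 mm high; origin under its centre
- bowl: bystander: white ceramic bowl with three stones in it, 84 mm across, 34 mm high; origin at the centre of its underside
- matchbox: bystander: cardboard and terracotta match box, 105 x 55 x 24 mm (its x, y, z); origin under its centre
- stone: bystander: pointed amber stone on a dark wooden disc 44 mm across, 60 mm high in all; it stands on top of the shelf; origin under its centre
- jar: bystander: small white jar with a cork lid and brass knob, 50 mm across, 50 mm high; it stands on top of the shelf; origin under its centre
- plant: bystander: green plant in a terracotta pot, 76 mm across, 115 mm high; origin under its centre
- frame: bystander: small standing picture in an oak frame, 120 mm wide (y), 118 mm high, on a foot 60 mm deep (x); origin under its centre
- vase: bystander: blue bud vase, 68 mm across, 105 mm high; origin under its centre

How it is judged (in metres and radians):
On the way:
1. the whole tray is out in front of the shelf, set down flat on the table and let go (x of each of handle_end, cup_end in the frame of mouth below 0 m and height (world z) of tray below 0.004 m and angle between tray's own z axis and vertical below 0.06 rad and linear speed of tray below 0.03 m/s and contact force between the fingers and tray below 0.1 N), for 0.1 s.
At the end, for the whole second after the job is handed in: The tray lies flat and still in the lane, cup end within 8 mm of the back stop, within 12 mm of the lane's middle line and within 8 degrees of the lane's direction, with the handle outside; the tealight sits in the cup; the ornaments stand where they were (each within 20 mm) (x of cup_end in the frame of stop between -0.008 and 0.003 m and y of cup_end in the frame of stop between -0.012 and 0.012 m and angle between the x axis of tray and the x axis of shelf, either way round below 0.14 rad and height (world z) of tray below 0.004 m and angle between tray's own z axis and vertical below 0.06 rad and horizontal distance between tealight and cup below 0.012 m and z of tealight in the frame of cup between -0.004 and 0.008 m and linear speed of tray below 0.02 m/s and angular speed of tray below 0.1 rad/s); the robot touches nothing.
It fails at once if the tray is tipped by more than 25 degrees (angle between tray's own z axis and vertical above 0.436 rad).
It fails at once if the tealight leaves the cup (distance between tealight and cup above 0.035 m).
It fails at once if an ornament on the table or shelf is shifted by more than 20 mm (distance of any of bowl, matchbox, stone, jar, plant, frame, vase from where it was at the start of the episode above 0.02 m).
It fails at once if an ornament is tipped over (angle between any of bowl, matchbox, stone, jar, plant, frame, vase's own z axis and vertical above 0.3 rad).
It also fails if it takes over 72 s, if anything falls off the work surface, if the arm or the gripper's body presses on something with over 40 N, if the wrist force passes 120 N, or if a joint passes its speed limit or range.

## Working session

There is one attempt and no reset: what is moved stays moved. The work goes in short steps, Python scripts to look and compute and a tool call to move; the robot and the scene stay as the last step left them, time stands still between calls to the robot, and variables do not carry over. Pictures are saved under pics/ and viewed, about 8 in all and at most 12, crops included, and the job is handed in when it is done.

Besides the shell and the picture viewer there is one more tool, called after "Emit:" as a command line: name --argument value ..., lists and objects as JSON in quotes. jog_arm: Moves the arm, as the interface text tells. Its arguments: {"type":"object","properties":{"rows":{"type":"array","items":{"type":"number"}}},"required":["rows"]}

```bash
ls; mkdir -p pics; python3 - <<'E'
from station import *
import cv2,numpy as np
s=read_state();print(s)
a=camera("scene");b=camera("side")
cv2.imwrite("pics/a.png",cv2.cvtColor(a,cv2.COLOR_RGB2BGR));cv2.imwrite("pics/b.png",cv2.cvtColor(b,cv2.COLOR_RGB2BGR))
for c in("scene","side"):
  i=camera_info(c);print(c,i["fx"],i["cx"],i["cy"],np.round(i["pose"],3).tolist())
  for l in["mouth","stop","shelf","tray","cup","cup_end","handle_end","handle","tealight","bowl","matchbox","plant","frame","vase","stone","jar"]:
    print(l,[(np.round(m["position"]).tolist(),round(m["p"],2)) for m in mark_of(c,l)[:2]])
E
```

```text
pics
{'clock': 0.0, 'joint_positions': array([-9.54968727e-02,  4.94206338e-01,  1.34615988e+00, -9.41224206e-07,
        1.30249644e+00, -9.54948344e-02]), 'dq': array([-9.51829977e-04, -8.90582541e-04, -4.31318086e-04, -5.96427566e-04,
        1.52089562e-05,  1.44369948e-03]), 'joint_efforts': array([-2.68344644e-03, -8.82162237e+01, -3.83866239e+01, -4.40739132e-04,
        1.02696815e-02,  1.38197843e-04]), 'tcp_pos': array([6.24635022e+02, 3.98173977e-02, 2.38676112e+02]), 'orientation': array([ 7.07107271e-01,  7.07106006e-01, -4.04503864e-04, -4.89492742e-04]), 'wrist_force': array([ 0.44297969, -0.0392527 ,  0.45422526]), 'torque': array([ 0.01336438,  0.02560018, -0.02924647]), 'width': 85.64048273373454}
scene 426.03484019117684 316.9793570671215 193.27739025219068 [[0.311, 0.762, -0.567, 1229.005], [0.95, -0.248, 0.188, -153.972], [0.002, -0.598, -0.802, 1000.129], [0.0, 0.0, 0.0, 1.0]]
mouth [([342.0, 203.0], 0.66), ([374.0, 158.0], 0.62)]
stop []
shelf [([367.0, 206.0], 0.83), ([180.0, 201.0], 0.32)]
tray [([328.0, 204.0], 0.93), ([381.0, 204.0], 0.19)]
cup [([318.0, 20
[... 420 characters left out ...]
407 [[0.998, 0.054, -0.03, 641.42], [0.058, -0.651, 0.757, -934.283], [0.021, -0.757, -0.653, 964.235], [0.0, 0.0, 0.0, 1.0]]
mouth [([317.0, 196.0], 0.75)]
stop []
shelf [([325.0, 180.0], 0.97)]
tray [([315.0, 200.0], 0.71)]
cup [([309.0, 199.0], 0.8), ([260.0, 216.0], 0.69)]
cup_end [([304.0, 213.0], 0.92)]
handle_end []
handle [([318.0, 174.0], 0.8)]
tealight [([308.0, 206.0], 0.43)]
bowl [([260.0, 218.0], 0.85)]
matchbox [([348.0, 230.0], 0.85), ([304.0, 214.0], 0.28)]
plant [([298.0, 136.0], 0.79), ([262.0, 215.0], 0.31)]
frame [([248.0, 305.0], 0.95)]
vase [([331.0, 328.0], 0.71)]
stone [([301.0, 151.0], 0.63), ([320.0, 199.0], 0.51)]
jar [([309.0, 204.0], 0.7), ([350.0, 165.0], 0.68)]
```

```bash
cat > h.py <<'E'
from station import *
import cv2,numpy as np
def ray(c,uv,z):
    i=camera_info(c) if isinstance(c,str) else c
    P=np.array(i["pose"]);d=P[:3,:3]@[(uv[0]-i["cx"])/i["fx"],(uv[1]-i["cy"])/i["fy"],1]
    return P[:3,3]+d*(z-P[2,3])/d[2]
def proj(c,X):
    i=camera_info(c) if isinstance(c,str) else c
    P=np.linalg.inv(i["pose"]);q=P[:3,:3]@np.asarray(X,float)+P[:3,3]
    return np.array([i["fx"]*q[0]/q[2]+i["cx"],i["fy"]*q[1]/q[2]+i["cy"]])
E
python3 - <<'E'
from h import *
z=dict(mouth=0,tray=0,cup=25,cup_end=0,tealight=25,bowl=0,matchbox=0,plant=0,frame=0,vase=0,stone=107,jar=107,shelf=0)
for l in z:
  for c in("scene","side"):
    print(l,c,[np.round(ray(c,m["position"],z[l])[:2]).tolist()+[round(m["p"],2)] for m in mark_of(c,l)[:2]])
a=cv2.imread("pics/a.png");b=cv2.imread("pics/b.png")
a=cv2.resize(a[120:300,140:460],None,fx=2.5,fy=2.5,interpolation=2)
cv2.imwrite("pics/a1.png",a)
b=cv2.resize(b[110:350,200:440],None,fx=2.5,fy=2.5,interpolation=2)
cv2.imwrite("pics/b1.png",b)
E
```

```text
mouth scene [[576.0, 138.0, 0.66], [444.0, 293.0, 0.62]]
mouth side [[584.0, 133.0, 0.75]]
tray scene [[566.0, 98.0, 0.93], [615.0, 243.0, 0.19]]
tray side [[579.0, 110.0, 0.71]]
cup scene [[562.0, 71.0, 0.93], [590.0, 127.0, 0.49]]
cup side [[562.0, 84.0, 0.8], [415.0, -6.0, 0.69]]
cup_end scene [[547.0, 41.0, 0.62]]
cup_end side [[549.0, 43.0, 0.92]]
tealight scene [[562.0, 69.0, 0.56]]
tealight side [[561.0, 54.0, 0.43]]
bowl scene [[421.0, 14.0, 0.76]]
bowl side [[409.0, 9.0, 0.85]]
matchbox scene [[689.0, -28.0, 0.55]]
matchbox side [[693.0, -20.0, 0.85], [547.0, 41.0, 0.28]]
plant scene [[499.0, 464.0, 0.7]]
plant side [[482.0, 486.0, 0.79], [414.0, 23.0, 0.31]]
frame scene [[426.0, -306.0, 0.72]]
frame side [[431.0, -312.0, 0.95]]
vase scene [[650.0, -361.0, 0.57]]
vase side [[652.0, -364.0, 0.71]]
stone scene [[526.0, 250.0, 0.52]]
stone side [[521.0, 238.0, 0.63], [602.0, 1.0, 0.51]]
jar scene [[696.0, 198.0, 0.79]]
jar side [[570.0, -26.0, 0.7], [689.0, 174.0, 0.68]]
shelf scene [[609.0, 203.0, 0.83], [426.0, -304.0, 0.32]]
shelf side [[608.0, 220.0, 0.97]]
```

View pics/a1.png

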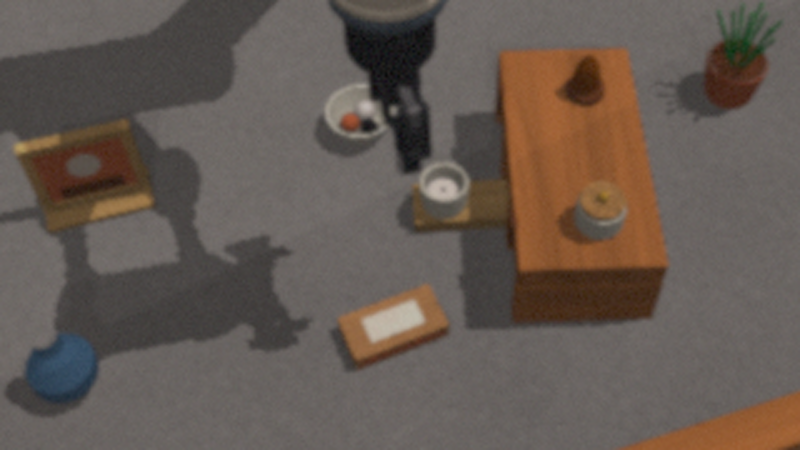

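View pics/b1.png

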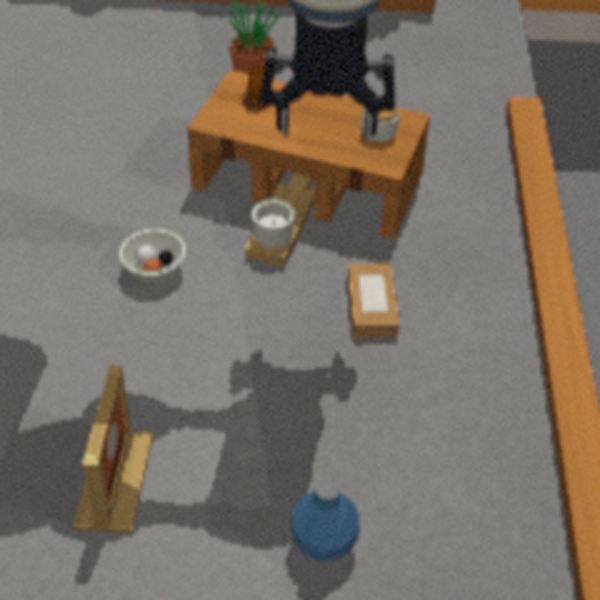

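The scene view shows the tray's cup at crop (443,190), the shelf front on the +y side, and the bowl and matchbox on either side of the draw-out path. In the side view the lane opening is at about (290,190), with the handle hidden inside. Next I'll measure the tray and lane, using the wrist camera as well.

```bash
python3 - <<'E'
from h import *
w=camera("wrist");cv2.imwrite("pics/w.png",cv2.cvtColor(w,cv2.COLOR_RGB2BGR))
print(np.round(camera_info("wrist")["pose"],2).tolist(),camera_info("wrist")["fx"])
z=dict(mouth=0,tray=0,cup=25,cup_end=0,tealight=25,bowl=0,matchbox=0)
for l in z: print(l,[np.round(ray("wrist",m["position"],z[l])[:2]).tolist()+[round(m["p"],2)] for m in mark_of("wrist",l)[:2]])
# shelf pose by corners of top, scene
tc=[ray("scene",p,107)[:2] for p in[(340.8,140.8),(391.2,140),(405.6,226.4),(347.2,226.4)]]
print(np.round(tc))
# model fit of shelf: mask of shelf silhouettes in both cams
for c in("scene","side"):
  r=regions_of(c,"shelf")[0];m=r["mask"].astype(np.uint8)
  cs=max(cv2.findContours(m,0,2)[0],key=cv2.contourArea);h=cv2.approxPolyDP(cv2.convexHull(cs),3,True)[:,0]
  print(c,r["p"],m.sum(),h.tolist())
  r=regions_of(c,"tray")[0];m=r["mask"].astype(np.uint8);print("tray",m.sum(),cv2.boundingRect(m))
E
```

```text
[[1.0, 0.0, -0.0, 626.01], [0.0, -0.95, -0.3, 75.41], [-0.0, 0.3, -0.95, 373.09], [0.0, 0.0, 0.0, 1.0]] 285.9778047324383
mouth []
tray [[567.0, 103.0, 0.71], [551.0, 31.0, 0.29]]
cup [[559.0, 71.0, 0.66], [572.0, 99.0, 0.35]]
cup_end [[549.0, 34.0, 0.91]]
tealight [[562.0, 68.0, 0.88]]
bowl [[412.0, 12.0, 0.9], [565.0, 103.0, 0.3]]
matchbox [[695.0, -30.0, 0.85], [551.0, 34.0, 0.52]]
[[439. 179.]
 [481. 319.]
 [762. 232.]
 [717.  95.]]
scene 0.79 5671 [[388, 139], [406, 222], [400, 246], [346, 248], [339, 142]]
tray 764 (304, 185, 39, 28)
side 0.66 596 [[325, 181], [325, 191], [314, 215], [299, 213], [301, 195], [311, 184]]
tray 633 (298, 180, 28, 37)
```

View pics/w.png

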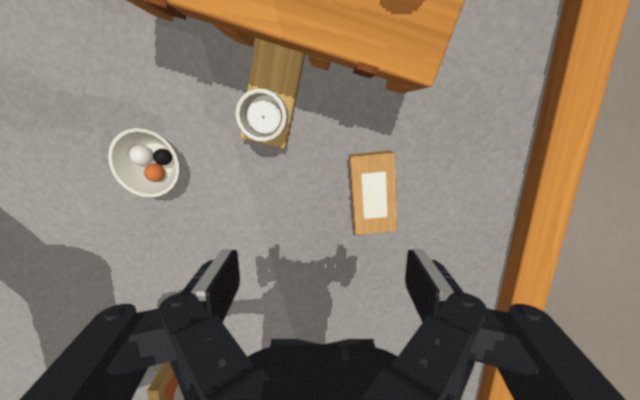

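```bash
python3 - <<'E'
from h import *
w=cv2.imread("pics/w.png")
cv2.imwrite("pics/w1.png",cv2.resize(w[0:160,200:420],None,fx=3.6,fy=3.6,interpolation=2))
for p in[(255,38),(303,50),(287,148),(240,138)]: print(np.round(ray("wrist",p,20),1))
# cup rim centre via circle
print(ray("wrist",(263,114),58))
E
```

```text
[551.9 149.1  20. ]
[604.6 137.3  20. ]
[582.9  28.8  20. ]
[526.2  40.9  20. ]
[563.40101663  69.55404073  58.        ]
```

View pics/w1.png

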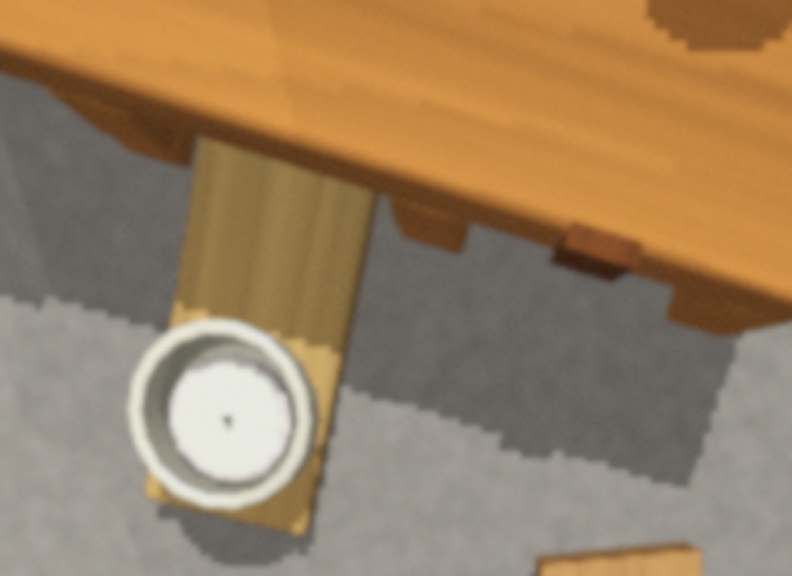

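```bash
python3 - <<'E'
from h import *
f=lambda u,v,z:ray("wrist",(200+u/3.6,v/3.6),z)[:2]
L=[f(198,138,20),f(150,495,20)];R=[f(375,190,20),f(307,533,20)]
for a,b in(L,R): d=a-b;print(a,b,np.degrees(np.arctan2(d[1],d[0])))
print("cup rim",f(221,413,58),"tealight top",f(230,415,40))
m=(L[1]+R[1])/2;print("end mid",m)
# shelf front top edge (z=107) and underside front edge (72)
for z,p,q in((107,(0,45),(792,300)),(72,(0,72),(560,240))):
  a,b=f(*p,z),f(*q,z);d=b-a;print(z,a,b,np.degrees(np.arctan2(d[1],d[0]))+90)
E
```

```text
[551.91006417 148.81561846] [528.28821826  41.4504964 ] 77.59180825284383
[605.80249478 134.47852379] [580.7424695   28.77175081] 76.66304360899724
cup rim [561.65125828  68.81897045] tealight top [560.73550243  67.84753395]
end mid [554.51534388  35.1111236 ]
107 [526.88324648 149.36814282] [710.68377112  96.08204479] 73.83245738062203
72 [513.07873266 153.06382746] [658.1279582  113.71035799] 74.82043003271876
```

The tray axis is at about 77° and the lane at about 74°. The cup centre is near (561, 68.5) and the mouth near (578, 135). I'll go above the cup, turn 13° and straddle the board.

Emit:
jog_arm --rows '[1, 0.035, -0.032, 0.03, 0, 0, 0.11, 1, 0.0685, -0.064, 0.06, 0, 0, 0.225, 1, 0.0685, -0.064, 0.11, 0, 0, 0.225, 1, 0.0685, -0.064, 0.13, 0, 0, 0.225, 1, 0.0685, -0.064, 0.13, 0, 0, 0.225]'

```text
clock: 4.22
tcp_pos: [560.2, 68.6, 108.2]
orientation: [0.782, 0.623, -0.001, -0.001]
wrist_force: [1.0, -0.1, 0.0]
width: 85.4
```

```bash
python3 - <<'E'
from h import *
w=camera("wrist");cv2.imwrite("pics/w2.png",cv2.cvtColor(w,cv2.COLOR_RGB2BGR))
s=read_state();print(s["tcp_pos"],s["orientation"],s["joint_positions"])
E
```

```text
[561.01745885  68.49389604 109.31557065] [ 7.82049424e-01  6.23216320e-01 -2.58387501e-04 -2.22923907e-04] [1.58167254e-02 5.69988017e-01 1.63372167e+00 4.63557691e-05
 9.38564461e-01 2.40888196e-01]
```

View pics/w2.png

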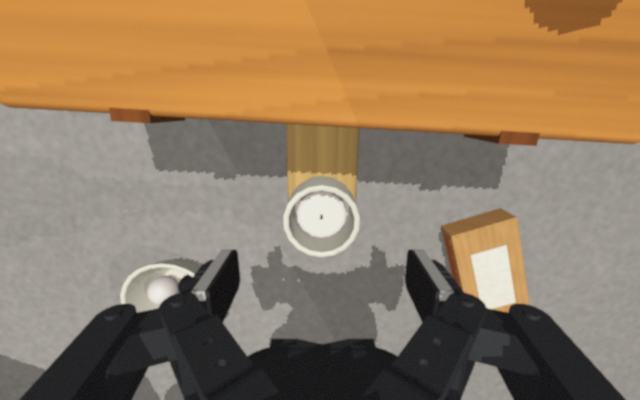

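The cup is centred at col 321, and the board edges (289 and 357) run parallel to the jaws. The shelf's front brackets are symmetric about col 325. Now I'll descend and grip.

Emit:
jog_arm --rows '[1, 0, 0, 0.04, 0, 0, 0, 1, 0, 0, 0.07, 0, 0, 0, 1, 0, 0, 0.09, 0, 0, 0, 1, 0, 0, 0.098, 0, 0, 0, 1, 0, 0, 0.098, 0, 0, 0, 0.3, 0, 0, 0.098, 0, 0, 0, 0.3, 0, 0, 0.098, 0, 0, 0, 0.3, 0, 0, 0.098, 0, 0, 0, 0.3, 0, 0, 0.098, 0, 0, 0, 0.3, 0, 0, 0.098, 0, 0, 0, 0.3, 0, 0, 0.098, 0, 0, 0]'

```text
clock: 5.65
tcp_pos: [561.5, 68.5, 12.4]
orientation: [0.782, 0.623, 0.001, 0.0]
wrist_force: [-1.9, 0.1, 12.0]
width: 54.5
```

Emit:
jog_arm --rows '[0.3, 0, 0, -0.003, 0, 0, 0, 0.3, -0.004, 0, -0.005, 0, 0, 0, 0.3, -0.015, -0.001, -0.006, 0, 0, 0, 0.3, -0.032, -0.002, -0.006, 0, 0, 0, 0.3, -0.05, -0.003, -0.006, 0, 0, 0, 0.3, -0.07, -0.004, -0.006, 0, 0, 0, 0.3, -0.09, -0.005, -0.006, 0, 0, 0, 0.3, -0.11, -0.006, -0.006, 0, 0, 0, 0.3, -0.13, -0.007, -0.006, 0, 0, 0, 0.3, -0.148, -0.008, -0.006, 0, 0, 0, 0.3, -0.16, -0.009, -0.006, 0, 0, 0, 0.3, -0.165, -0.009, -0.006, 0, 0, 0]'

```text
clock: 7.15
tcp_pos: [515.2, -91.0, 17.3]
orientation: [0.782, 0.623, -0.0, -0.0]
wrist_force: [0.6, 0.4, -3.5]
width: 54.5
```

```bash
python3 - <<'E'
from h import *
s=read_state();print(s["tcp_pos"],s["joint_positions"],s["wrist_force"],s["width"])
w=camera("wrist");b=camera("side")
print("handle_end",[(np.round(ray("side",m["position"],8)),m["p"]) for m in mark_of("side","handle_end")[:2]])
p=np.vstack([cv2.resize(b[100:300,180:460],(700,500)),])
cv2.imwrite("pics/c.png",cv2.cvtColor(p,cv2.COLOR_RGB2BGR))
cv2.imwrite("pics/c2.png",cv2.cvtColor(w,cv2.COLOR_RGB2BGR))
E
```

```text
[515.18838099 -91.0214052   17.2668751 ] [-2.89064557e-01  6.81605996e-01  1.79667414e+00  6.14231976e-05
  6.63420104e-01 -6.34010266e-02] [ 0.60038613  0.3981425  -3.53876788] 54.494390649433704
handle_end [(array([565.,  93.,   8.]), 0.86), (array([420.,   8.,   8.]), 0.22)]
```

View pics/c2.png

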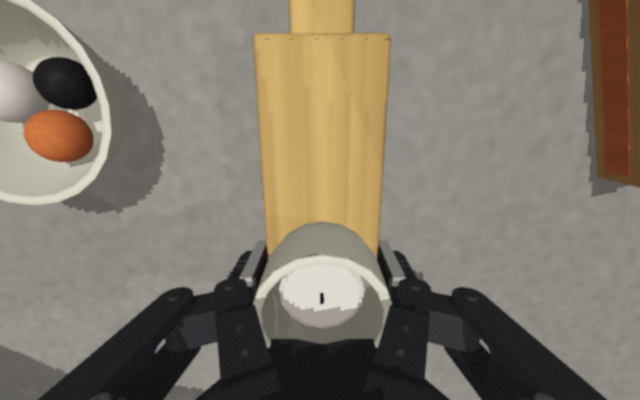

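The tray is fully out and held level by the cup end; the board is centred in the wrist view and the force reads −3.5 N, about its weight. Next I'll lift it and turn it the first 90°, with the handle swinging over the bowl side.

Emit:
jog_arm --rows '[0.3, 0, 0, -0.015, 0, 0, 0, 0.3, 0, 0, -0.04, 0, 0, 0, 0.3, 0, 0, -0.065, 0, 0, -0.05, 0.3, 0, 0, -0.08, 0, 0, -0.16, 0.3, 0, 0, -0.085, 0, 0, -0.32, 0.3, 0, 0, -0.085, 0, 0, -0.5, 0.3, 0, 0, -0.085, 0, 0, -0.68, 0.3, 0, 0, -0.085, 0, 0, -0.86, 0.3, 0, 0, -0.085, 0, 0, -1.04, 0.3, 0, 0, -0.085, 0, 0, -1.22, 0.3, 0, 0, -0.085, 0, 0, -1.38, 0.3, 0, 0, -0.085, 0, 0, -1.5]'

```text
clock: 8.8
tcp_pos: [515.6, -89.8, 103.3]
orientation: [0.145, 0.989, -0.0, 0.0]
wrist_force: [0.2, 0.8, -2.6]
width: 54.4
```

```bash
python3 - <<'E'
from h import *
from scipy.spatial.transform import Rotation as R
s=read_state();print(s["tcp_pos"],s["joint_positions"],s["wrist_force"],s["width"])
r=R.from_quat(s["orientation"]).as_matrix();print(np.round(r,3), np.degrees(np.arctan2(r[1,0],r[0,0])))
d=np.array([554.5,53,100])-s["tcp_pos"];print("tool shift",r.T@d)
E
```

```text
[515.60632301 -89.84612536 103.30241675] [-2.86695422e-01  5.34868476e-01  1.74346486e+00  1.05925060e-04
  8.62456492e-01 -1.56710484e+00] [ 0.22896448  0.78733931 -2.55727875] 54.42851785397831
[[-0.958  0.286  0.001]
 [ 0.286  0.958 -0.   ]
 [-0.001  0.    -1.   ]] 163.35810707968642
tool shift [  3.6476519  148.00123624   3.31184305]
```

Emit:
jog_arm --rows '[0.3, 0, 0.005, 0, 0, 0, -0.1, 0.3, 0, 0.018, 0, 0, 0, -0.26, 0.3, 0.001, 0.035, 0, 0, 0, -0.42, 0.3, 0.001, 0.053, 0, 0, 0, -0.58, 0.3, 0.002, 0.07, 0, 0, 0, -0.74, 0.3, 0.002, 0.088, 0, 0, 0, -0.9, 0.3, 0.003, 0.105, 0, 0, 0, -1.06, 0.3, 0.003, 0.122, 0, 0, 0, -1.22, 0.3, 0.004, 0.137, 0, 0, 0, -1.38, 0.3, 0.004, 0.145, 0, 0, 0, -1.5, 0.3, 0.004, 0.148, 0, 0, 0, -1.58, 0.3, 0.004, 0.148, 0, 0, 0, -1.58]'

```text
clock: 10.3
tcp_pos: [554.8, 53.1, 103.1]
orientation: [-0.599, 0.801, -0.0, 0.0]
wrist_force: [-0.8, 0.3, -4.1]
width: 54.6
```

```bash
python3 - <<'E'
from h import *
from scipy.spatial.transform import Rotation as R
s=read_state();print(s["tcp_pos"],s["joint_positions"],s["wrist_force"],s["width"])
r=R.from_quat(s["orientation"]).as_matrix();print(np.degrees(np.arctan2(r[1,0],r[0,0])))
E
```

```text
[554.7742721   53.07918025 103.11700971] [-1.18494419e-02  5.70184250e-01  1.65952392e+00  1.89698927e-04
  9.11220910e-01 -2.86739317e+00] [-0.80488178  0.34057931 -4.1031967 ] 54.576769051305185
-106.39604824695233
```

Emit:
jog_arm --rows '[0.3, 0, 0, 0.015, 0, 0, 0, 0.3, 0, 0, 0.04, 0, 0, 0, 0.3, 0, 0, 0.065, 0, 0, 0, 0.3, 0, 0, 0.08, 0, 0, 0, 0.3, 0, 0, 0.087, 0, 0, 0, 0.3, 0, 0, 0.09, 0, 0, 0, 0.3, 0, 0, 0.09, 0, 0, 0]'

```text
clock: 11.18
tcp_pos: [555.0, 52.4, 12.9]
orientation: [-0.599, 0.801, -0.0, 0.0]
wrist_force: [-0.5, 0.3, -2.7]
width: 54.4
```

Emit:
jog_arm --rows '[0.3, 0, 0, 0.001, 0, 0, 0, 0.3, 0, 0, 0.002, 0, 0, 0, 0.3, 0, 0, 0.002, 0, 0, 0]'

```text
clock: 11.55
tcp_pos: [555.2, 52.4, 12.4]
orientation: [-0.599, 0.801, -0.001, 0.001]
wrist_force: [-7.9, -1.5, 36.4]
width: 54.3
```

Contact with the table. I'll ease back 1 mm, open gently and rise.

Emit:
jog_arm --rows '[0.3, 0, 0, -0.001, 0, 0, 0, 0.8, 0, 0, -0.001, 0, 0, 0, 1, 0, 0, -0.001, 0, 0, 0, 1, 0, 0, -0.001, 0, 0, 0, 1, 0, 0, -0.001, 0, 0, 0, 1, 0, 0, -0.03, 0, 0, 0, 1, 0, 0, -0.08, 0, 0, 0, 1, 0, 0, -0.14, 0, 0, 0, 1, 0, 0, -0.2, 0, 0, 0, 1, 0, 0, -0.2, 0, 0, 0]'

```text
clock: 12.8
tcp_pos: [556.9, 52.4, 214.8]
orientation: [-0.599, 0.801, -0.002, 0.003]
wrist_force: [-0.9, 0.5, -0.7]
width: 85.4
```

```bash
python3 - <<'E'
from h import *
s=read_state();print(s["tcp_pos"],s["joint_positions"],s["wrist_force"],s["width"])
for c in("scene","side","wrist"):
  im=camera(c);cv2.imwrite(f"pics/d_{c}.png",cv2.cvtColor(im,cv2.COLOR_RGB2BGR))
  for l,z in dict(mouth=0,stop=0,tray=0,cup=25,cup_end=0,handle=10,handle_end=0,tealight=25).items():
    print(c,l,[np.round(ray(c,m["position"],z)[:2]).tolist()+[round(m["p"],2)] for m in mark_of(c,l)[:2]])
E
```

```text
[556.93450035  52.42267168 214.80594991] [-1.29074872e-02  4.24085521e-01  1.54720337e+00  2.24062301e-05
  1.16230005e+00 -2.86799104e+00] [-0.87339385  0.46058401 -0.6515397 ] 85.41407108376308
scene mouth [[567.0, 132.0, 0.79]]
scene stop []
scene tray [[555.0, 11.0, 0.84]]
scene cup [[548.0, 56.0, 0.7]]
scene cup_end [[555.0, 90.0, 0.65]]
scene handle [[511.0, -96.0, 0.75]]
scene handle_end [[505.0, -128.0, 0.94]]
scene tealight [[547.0, 56.0, 0.47]]
side mouth [[591.0, 133.0, 0.63]]
side stop []
side tray [[555.0, 28.0, 0.93], [556.0, 70.0, 0.45]]
side cup [[543.0, 54.0, 0.67], [689.0, -39.0, 0.56]]
side cup_end [[572.0, 98.0, 0.69]]
side handle [[523.0, -99.0, 0.73]]
side handle_end [[508.0, -135.0, 0.91], [569.0, 95.0, 0.18]]
side tealight [[560.0, 46.0, 0.39]]
wrist mouth [[689.0, -31.0, 0.56]]
wrist stop []
wrist tray [[547.0, 18.0, 0.71]]
wrist cup [[556.0, 52.0, 0.95], [678.0, -30.0, 0.59]]
wrist cup_end []
wrist handle [[516.0, -98.0, 0.72]]
wrist handle_end []
wrist tealight [[559.0, 51.0, 0.66]]
```

View pics/d_wrist.png

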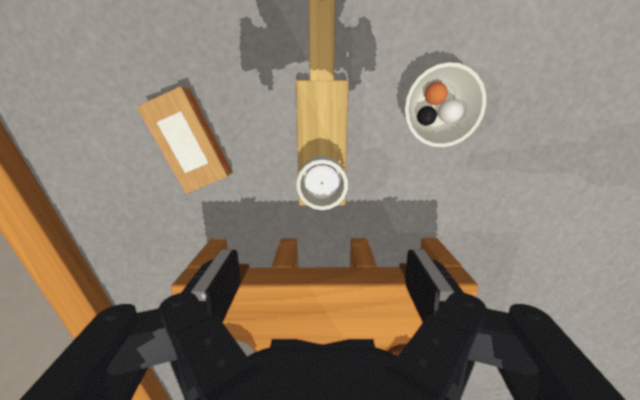

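The tray is set down and released, aligned with the lane: tray centre at col 322.5, post gap (297–351) centred at about 324. I'm backing off to the handle with a half turn, so that joint 6 stays in range.

Emit:
jog_arm --rows '[1, 0.01, 0, 0, 0, 0, 0.1, 1, 0.025, 0, 0, 0, 0, 0.27, 1, 0.04, 0, 0, 0, 0, 0.44, 1, 0.055, 0, 0, 0, 0, 0.61, 1, 0.07, 0, 0, 0, 0, 0.78, 1, 0.085, 0, 0, 0, 0, 0.95, 1, 0.1, 0, 0, 0, 0, 1.12, 1, 0.115, 0, 0, 0, 0, 1.29, 1, 0.13, 0, 0, 0, 0, 1.46, 1, 0.145, 0, 0, 0, 0, 1.6, 1, 0.16, 0, 0, 0, 0, 1.7, 1, 0.16, 0, 0, 0, 0, 1.7]'

```text
clock: 15.65
tcp_pos: [509.4, -101.7, 210.3]
orientation: [0.207, 0.978, -0.0, 0.0]
wrist_force: [-0.2, 0.2, 0.1]
width: 85.0
```

Emit:
jog_arm --rows '[1, 0, 0, 0.01, 0, 0, 0.1, 1, 0, 0, 0.02, 0, 0, 0.27, 1, 0, 0, 0.03, 0, 0, 0.44, 1, 0, 0, 0.04, 0, 0, 0.61, 1, 0, 0, 0.05, 0, 0, 0.78, 1, 0, 0, 0.06, 0, 0, 0.95, 1, 0, 0, 0.07, 0, 0, 1.12, 1, 0, 0, 0.08, 0, 0, 1.28, 1, 0, 0, 0.09, 0, 0, 1.4, 1, 0, 0, 0.1, 0, 0, 1.44, 1, 0, 0, 0.1, 0, 0, 1.44, 1, 0, 0, 0.1, 0, 0, 1.44]'

```text
clock: 17.15
tcp_pos: [509.7, -100.8, 110.6]
orientation: [0.8, 0.6, 0.0, 0.0]
wrist_force: [0.7, -0.2, -0.1]
width: 85.5
```

```bash
python3 - <<'E'
from h import *
from scipy.spatial.transform import Rotation as R
s=read_state();print(s["tcp_pos"],s["orientation"],s["joint_positions"],s["wrist_force"],s["width"])
w=camera("wrist");cv2.imwrite("pics/e.png",cv2.cvtColor(w,cv2.COLOR_RGB2BGR))
r=R.from_quat(s["orientation"]).as_matrix();print(np.degrees(np.arctan2(r[1,0],r[0,0])))
for l,z in dict(handle=10,cup=25,mouth=0,cup_end=0).items(): print(l,[np.round(ray("wrist",m["position"],z)[:2]).tolist()+[m["position"],round(m["p"],2)] for m in mark_of("wrist",l)[:2]])
E
```

```text
[ 509.74139499 -100.80894155  110.59986313] [7.99656656e-01 6.00457499e-01 1.08194508e-04 1.14432630e-04] [-3.10227049e-01  5.19636411e-01  1.74618144e+00  5.76012028e-05
  8.75462962e-01 -2.76138459e-02] [ 0.71961815 -0.23490957 -0.06449728] 85.46159819300983
73.80534263988034
handle [[510.0, -100.0, [321.1, 199.6], 0.83]]
cup []
mouth []
cup_end []
```

View pics/e.png

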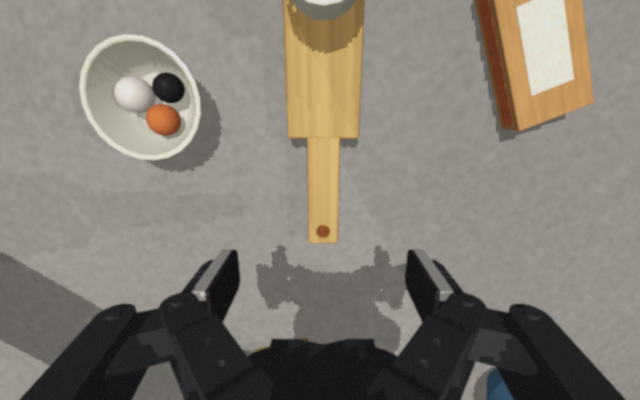

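The handle is centred under the jaws (cols 308–339, end at row 242) and straight. Now I'll descend and grip it.

Emit:
jog_arm --rows '[1, 0, 0, 0.03, 0, 0, 0, 1, 0, 0, 0.065, 0, 0, 0, 1, 0, 0, 0.088, 0, 0, 0, 1, 0, 0, 0.097, 0, 0, 0, 1, 0, 0, 0.097, 0, 0, 0, 0.1, 0, 0, 0.097, 0, 0, 0, 0.1, 0, 0, 0.097, 0, 0, 0, 0.1, 0, 0, 0.097, 0, 0, 0, 0.1, 0, 0, 0.097, 0, 0, 0, 0.1, 0, 0, 0.097, 0, 0, 0, 0.1, 0, 0, 0.097, 0, 0, 0, 0.1, 0, 0, 0.097, 0, 0, 0]'

```text
clock: 18.9
tcp_pos: [509.7, -101.1, 13.9]
orientation: [0.8, 0.599, 0.0, 0.0]
wrist_force: [-2.5, 0.8, 11.7]
width: 24.5
```

```bash
python3 - <<'E'
from h import *
print(read_state()["tcp_pos"],read_state()["wrist_force"],read_state()["width"])
w=camera("wrist");cv2.imwrite("pics/f.png",cv2.cvtColor(w,cv2.COLOR_RGB2BGR))
for l,z in dict(handle=10,cup=25,mouth=0,cup_end=0).items(): print(l,[np.round(ray("wrist",m["position"],z)[:2]).tolist()+[m["position"],round(m["p"],2)] for m in mark_of("wrist",l)[:2]])
E
```

```text
[ 509.70997012 -101.12812984   13.89129287] [-2.52373114  0.77792616 11.71581047] 24.525281835884424
handle [[510.0, -99.0, [319.1, 251.4], 0.63]]
cup []
mouth []
cup_end [[510.0, -103.0, [320.8, 249.7], 0.17]]
```

View pics/f.png

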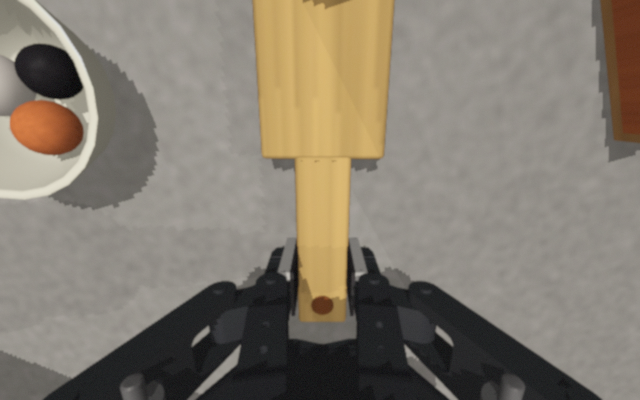

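The grip is good and the tray is straight. I'll relieve the downforce and slide in; about 190 mm is expected to the stop.

Emit:
jog_arm --rows '[0.1, 0, 0, -0.001, 0, 0, 0, 0.1, 0.008, 0, -0.001, 0, 0, 0, 0.1, 0.022, 0, -0.001, 0, 0, 0, 0.1, 0.038, 0, -0.001, 0, 0, 0, 0.1, 0.05, 0, -0.001, 0, 0, 0, 0.1, 0.062, 0, -0.001, 0, 0, 0, 0.1, 0.075, 0, -0.001, 0, 0, 0, 0.1, 0.09, 0, -0.001, 0, 0, 0, 0.1, 0.105, 0, -0.001, 0, 0, 0, 0.1, 0.118, 0, -0.001, 0, 0, 0, 0.1, 0.125, 0, -0.001, 0, 0, 0, 0.1, 0.125, 0, -0.001, 0, 0, 0]'

```text
clock: 20.65
tcp_pos: [544.8, 19.4, 14.3]
orientation: [0.8, 0.6, 0.0, 0.0]
wrist_force: [0.6, 0.6, -1.6]
width: 24.2
```

```bash
python3 - <<'E'
from h import *
print(read_state())
b=camera("side");w=camera("wrist")
p=np.hstack([cv2.resize(b[130:250,240:400],(400,300)),cv2.resize(w,(400,250))[:250] if 0 else cv2.copyMakeBorder(cv2.resize(w,(400,250)),0,50,0,0,0)])
cv2.imwrite("pics/g.png",cv2.cvtColor(p,cv2.COLOR_RGB2BGR))
E
```

```text
{'clock': 20.65, 'joint_positions': array([-7.40720250e-02,  7.02562546e-01,  1.74249413e+00,  1.46053315e-04,
        6.96371217e-01,  2.10217536e-01]), 'dq': array([-0.01505052, -0.001209  ,  0.00697468, -0.00382586, -0.00328076,
       -0.01072579]), 'joint_efforts': array([ 8.40019304e-01, -8.64557147e+01, -1.80755496e+01, -8.29493813e-02,
        1.25644994e-01,  2.73400750e-01]), 'tcp_pos': array([544.79844669,  19.36633431,  14.2692719 ]), 'orientation': array([8.00182207e-01, 5.99756973e-01, 9.28761274e-05, 1.88535874e-05]), 'wrist_force': array([ 0.60940792,  0.6092357 , -1.59125892]), 'torque': array([ 0.08370168, -0.08148052,  0.09118231]), 'width': 24.21756876332145}
```

View pics/g.png

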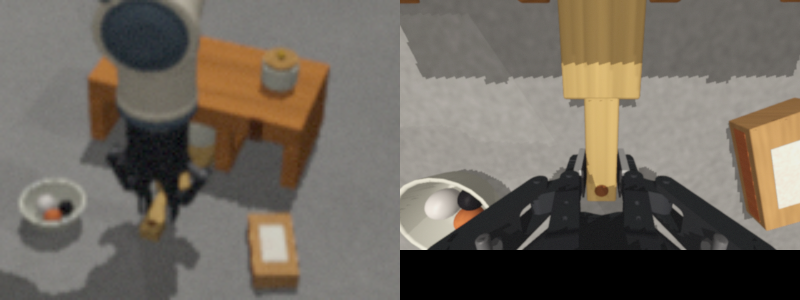

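Sliding cleanly: no lateral force, and the tray is centred between the shelf's brackets (crop cols 534 and 676, tray 604). I'll go on slowly towards the stop.

Emit:
jog_arm --rows '[0.1, 0.008, 0, 0, 0, 0, 0, 0.1, 0.02, 0, 0, 0, 0, 0, 0.1, 0.032, 0, 0, 0, 0, 0, 0.1, 0.042, 0, 0, 0, 0, 0, 0.1, 0.049, 0, 0, 0, 0, 0, 0.1, 0.054, 0, 0, 0, 0, 0, 0.1, 0.057, 0, 0, 0, 0, 0, 0.1, 0.059, 0, 0, 0, 0, 0, 0.1, 0.06, 0, 0, 0, 0, 0, 0.1, 0.06, 0, 0, 0, 0, 0]'

```text
clock: 22.0
tcp_pos: [561.5, 76.5, 14.3]
orientation: [0.8, 0.599, 0.0, -0.0]
wrist_force: [-0.8, -0.5, -2.3]
width: 24.4
```

Emit:
jog_arm --rows '[0.1, 0.001, 0, 0, 0, 0, 0, 0.1, 0.002, 0, 0, 0, 0, 0, 0.1, 0.003, 0, 0, 0, 0, 0, 0.1, 0.004, 0, 0, 0, 0, 0, 0.1, 0.004, 0, 0, 0, 0, 0]'

```text
clock: 22.62
tcp_pos: [561.5, 77.8, 14.0]
orientation: [0.8, 0.6, -0.002, 0.0]
wrist_force: [-4.5, -30.7, 0.2]
width: 24.7
```

31 N against the push after 187 mm. I'll relax slightly, then check whether this is really the stop.

Emit:
jog_arm --rows '[0.1, -0.002, 0, 0, 0, 0, 0, 0.1, -0.003, 0, 0, 0, 0, 0, 0.1, -0.003, 0, 0, 0, 0, 0]'

```text
clock: 23.0
tcp_pos: [561.8, 77.5, 14.3]
orientation: [0.8, 0.6, 0.0, -0.0]
wrist_force: [-0.3, -2.1, -2.3]
width: 24.6
```

```bash
python3 - <<'E'
from h import *
s=read_state();print(s["tcp_pos"],s["wrist_force"])
w=camera("wrist")
cv2.imwrite("pics/i.png",cv2.cvtColor(cv2.resize(w[:330,160:480],None,fx=1.8,fy=1.8),cv2.COLOR_RGB2BGR))
E
```

```text
[561.81538701  77.49673218  14.29222638] [-0.31594129 -2.08329127 -2.2657842 ]
```

View pics/i.png

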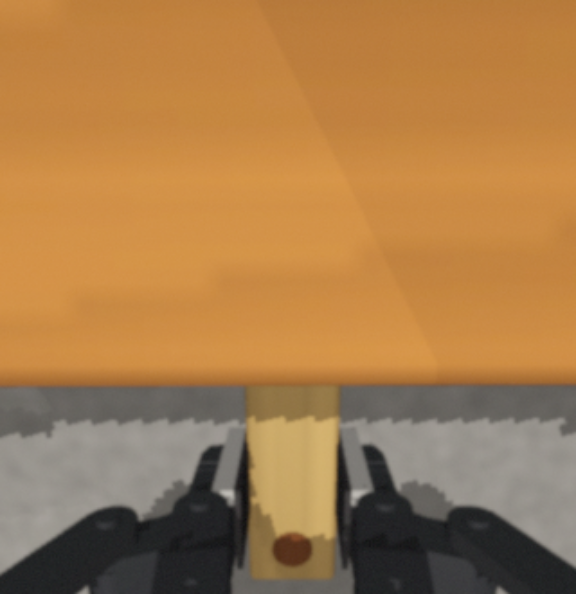

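```bash
python3 - <<'E'
from h import *
d=np.array([.281,.960])
for z,r in((107,211),(107,214.3),(20,321.5)):
  p=ray("wrist",(322.5,r),z);print(z,p,p[:2]@d)
t=read_state()["tcp_pos"][:2];print("tcp",t@d)
E
```

```text
107 [580.18106661 135.42233257 107.        ] 293.03631898711797
107 [580.03054282 134.9057082  107.        ] 292.49806240502323
20 [553.53184708  43.66686335  20.        ] 197.4626378460447
tcp 232.23961028846605
```

The handle end is 95.3 mm from the shelf front, against the 95 mm expected at the stop, so the tray is seated. Now I'll lower a touch, open and rise.

Emit:
jog_arm --rows '[0.1, 0, 0, 0.0005, 0, 0, 0, 0.5, 0, 0, 0.0005, 0, 0, 0, 0.8, 0, 0, 0.0005, 0, 0, 0, 1, 0, 0, 0.0005, 0, 0, 0, 1, 0, 0, 0.0005, 0, 0, 0, 1, 0, 0, -0.03, 0, 0, 0, 1, -0.01, 0, -0.08, 0, 0, 0, 1, -0.03, 0, -0.14, 0, 0, 0, 1, -0.06, 0, -0.2, 0, 0, 0, 1, -0.1, 0, -0.25, 0, 0, 0, 1, -0.1, 0, -0.25, 0, 0, 0, 1, -0.1, 0, -0.25, 0, 0, 0]'

```text
clock: 24.55
tcp_pos: [533.5, -18.6, 264.2]
orientation: [0.801, 0.599, 0.0, 0.0]
wrist_force: [-0.1, 0.6, -0.5]
width: 85.3
```

```bash
python3 - <<'E'
from h import *
s=read_state();print(s["tcp_pos"],s["wrist_force"])
w=camera("wrist");b=camera("side");camera("scene")
cv2.imwrite("pics/j.png",cv2.cvtColor(np.hstack([cv2.resize(w,(480,300)),cv2.resize(b[130:250,240:368],(320,300))]),cv2.COLOR_RGB2BGR))
for c in("wrist","side","scene"):
  for l,z in dict(handle=10,handle_end=0,mouth=0,bowl=0,matchbox=0,jar=107,stone=107).items(): print(c,l,[np.round(ray(c,m["position"],z)[:2]).tolist()+[round(m["p"],2)] for m in mark_of(c,l)[:1]])
E
```

```text
[533.52176567 -18.56666342 264.15046766] [-0.05468907  0.64362612 -0.50086979]
wrist handle [[560.0, 82.0, 0.73]]
wrist handle_end [[551.0, 43.0, 0.63]]
wrist mouth []
wrist bowl [[412.0, 11.0, 0.86]]
wrist matchbox [[695.0, -31.0, 0.96]]
wrist jar []
wrist stone []
side handle [[564.0, 91.0, 0.81]]
side handle_end [[556.0, 51.0, 0.71]]
side mouth [[601.0, 121.0, 0.9]]
side bowl [[419.0, 17.0, 0.78]]
side matchbox [[689.0, -26.0, 0.73]]
side jar [[701.0, 178.0, 0.51]]
side stone [[526.0, 253.0, 0.54]]
scene handle [[561.0, 88.0, 0.92]]
scene handle_end [[537.0, 44.0, 0.75]]
scene mouth [[570.0, 133.0, 0.66]]
scene bowl [[420.0, 18.0, 0.62]]
scene matchbox [[691.0, -25.0, 0.98]]
scene jar [[685.0, 196.0, 0.78]]
scene stone [[518.0, 247.0, 0.78]]
```

View pics/j.png

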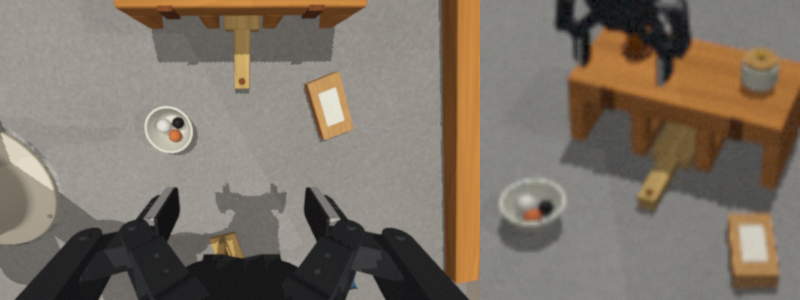

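The handle points straight out, centred between the posts, and the ornaments are where they were. Handing in.

```bash
python3 -c "
from station import *
print(close_job())"
```

```text
the job is handed in; nothing more can be done
None
```

I drew the tray out gripped by its cup end, lifted it and turned it half round. I set it down about 50 mm in front of the shelf and let go, then took it by the handle and slid it in cup first. It met the stop with 31 N, and I eased off, released it and moved the arm clear.

**Last checks:**
- **Depth:** the handle end measured 95.3 mm from the shelf front just before I let go, against 95 mm expected at the stop.
- **Alignment:** the last picture shows the handle straight out and midway between the posts.
- **Ornaments:** bowl, matchbox, jar and stone were re-measured where they started, within about 15 mm of network scatter. Plant, frame and vase were not re-measured; the arm was not brought near them.

**Not checked or in disagreement:**
- **Tealight:** I last saw it in its cup, with the tray level, when the tray was set down. Since then it has been hidden under the shelf.
- **Network points:** the networks' mouth and handle-end points differed by up to about 30 mm between cameras. I relied on image edges, the tool pose and the contact force instead.
- **Travel:** contact came about 4 mm sooner than my first estimate, because I had gripped the handle about 35 mm from its end rather than 40 mm.

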